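# Unload the drain stand into the staining dish

## Robot

A 6-joint arm with a two-finger parallel gripper is mounted at the origin on a cart in front of the work surface, level with it; the furniture and walls round the work are solid. World frame = base frame: x ahead of the robot, y to its left, z up, the work surface at z = 0. Lengths are in m, angles in rad, forces in N, time in s.
With the tool pointing down it reaches from about 0.35 to 0.975 m from the base axis. Payload 4.9 kg.
Tool frame: the origin (TCP) lies on the centre line of the jaws, within the pads' length; the fingertips stand 11 mm ahead of it and the grasp point (between the pads) lies 8 mm behind it; z points along the fingers, y is the line along which they close (so a half turn about z gives the same grasp; the last joint's range is limited). The gripper opens to 85 mm and grips with 20 to 120 N. Pads are 22 mm wide; open, the fingers measure 114 mm over their backs; the gripper's body (76 mm by 85 mm) begins 54 mm behind the grasp point. The pads swing forward as they close: fully open they stand 13 mm farther back than shut.
Start: joints at [-1.451, 0.053, 1.613, -0, 1.476, -0.119], TCP at [0.148, -0.607, 0.242] pointing down, gripper open.
Joint ranges: [-3.01, 3.01], [-1.01, 2.22], [0.06, 2.58], [-1.02, 4.17], [0.09, 2.62], [-3.14, 3.14]. Speed limits (rad/s): [2.57, 2.57, 3.14, 3.14, 3.14, 3.14].

## Interface

Orientations are given as a unit quaternion [x, y, z, w].
In Python, from bench import * gives the robot as it stands. The module is installed in compiled form; this text tells all that it offers.
- The arm moves only by the tool carry_out, never from a script. Its argument "moves" is a list of rows, each an object of numbers: "hand": the opening, from -1 (shut) to 1 (fully open), so that 0 is half open; "tx", "ty", "tz": the shift along the world's x, y, z in cm; "roll": the turn about the world's z in rad. In form: [{"hand": .., "tx": .., "ty": .., "tz": .., "roll": ..}, ...]. A call has 1 to 12 rows; each row is the pose to reach, as a shift and turn from the pose commanded when the call began; what a row does not reach only later rows make up. A row lasts 1/12 s, in which the tool goes at most 41.7 mm and 7.16 degrees, less where a joint would pass 70% of its speed; a pose out of reach is approached as far as the arm can. A call with a gripper value outside its range is refused whole. The fingers move at their own pace and stop on an object; "newtons" is the grip in N (left out, the last holds). Time passes only in rows, so rows that repeat a pose let the fingers close. It gives the time, the measured TCP pose, the force, the opening and the grip force at its end, in the units of the state.
- sense(): the state, without advancing time (a new reading comes with each control period).
- get_image(name): name is "scene" or "top"; returns a dict with "pixels" (480x640x3 uint8, red, green, blue), "intrinsics" (3x3 intrinsics, pixels), "R" (3x3) and "t" (3): a world point X has camera coordinates R X + t. Camera axes: x right, y down, z forward; pixel columns grow to the right and rows downward; lengths in m; the calibration is good to about 2 mm. A picture is of the moment at which its call begins. There is no depth.
- job_done(): hands the job in; it is judged then, once.
The state is a dict: "time": time; "joint_positions": joint angles; "qd": joint speeds; "effort": joint torques, N m; "ee_pos": TCP position; "eef_rot": TCP orientation; "contact_force": force on the tool from outside, world axes, zero at the start; "torque": the same for the moment, N m; "opening": finger opening in m; "grasp_force": force on a finger pad.
Only numpy, scipy, OpenCV 4.12 (cv2) and the standard library are available. Lean on these libraries where they do the work, as an engineer would, in place of code of your own. Each camera call takes 0.05 s, during which the arm holds its last target. There are 200 camera calls.

## Task

The slide racks have drained. Take the cover off the glass staining dish and lay it flat on the bench, where there is room to the right; then, on each peg that holds one, push the sprung keeper aside until it stays open, take the rack off and stand it upright in the dish, side by side with the others, and at last put the cover back so that it sits flat and located on the dish. The racks are full of glass slides, so hold them lightly (no more than 45 N of grip), keep them upright, do not pull them against the keepers, and set racks and cover down gently; leave the things standing around alone.

Things in the scene. Friction and masses are not known exactly. Their poses are not given: they have to be found in the camera images.
- stand: Steel drain stand, fixed: drip tray 135 x 370 mm, 14 mm high, and an upright back plate, top at z = 133 mm. Origin on the bench under the middle of the plate's front face; x runs back through the plate, y left along it. Three level flat pegs (7 mm wide, 8 high, tops at z = 105 mm) stick out 62 mm to -x at y = +120 (peg 1), 0 (peg 2), -120 mm (peg 3).
- rack1: Fragile rack of glass slides, 0.2 kg, may be absent; hangs on peg 1, its cross bar (z = 60 to 64 mm) across the peg 30 mm before the plate. Origin: centre of its underside. Body 36 (x) x 88 (y) x 30 mm; end wires at y = +-42 mm carry the bar, leaving a window 80 x 30 mm for the peg. To take it off: keeper open, lift 10 mm, draw out along the peg to -x by 75 mm or more, then raise.
- rack1_grip (a point): Point to hold in rack1's black grip, which is 18 mm (x) by 16 mm (y) and stands on the middle of the cross bar from z = 63 to 98 mm. The point is 86 mm above the underside, 22 mm above the bar. Grip with at most 45 N.
- rack2: Fragile rack of glass slides, 0.2 kg, may be absent; hangs on peg 2, its cross bar (z = 60 to 64 mm) across the peg 30 mm before the plate. Origin: centre of its underside. Body 36 (x) x 88 (y) x 30 mm; end wires at y = +-42 mm carry the bar, leaving a window 80 x 30 mm for the peg. To take it off: keeper open, lift 10 mm, draw out along the peg to -x by 75 mm or more, then raise.
- rack2_grip (a point): Point to hold in rack2's black grip, which is 18 mm (x) by 16 mm (y) and stands on the middle of the cross bar from z = 63 to 98 mm. The point is 86 mm above the underside, 22 mm above the bar. Grip with at most 45 N.
- rack3: Fragile rack of glass slides, 0.2 kg, may be absent; hangs on peg 3, its cross bar (z = 60 to 64 mm) across the peg 30 mm before the plate. Origin: centre of its underside. Body 36 (x) x 88 (y) x 30 mm; end wires at y = +-42 mm carry the bar, leaving a window 80 x 30 mm for the peg. To take it off: keeper open, lift 10 mm, draw out along the peg to -x by 75 mm or more, then raise.
- rack3_grip (a point): Point to hold in rack3's black grip, which is 18 mm (x) by 16 mm (y) and stands on the middle of the cross bar from z = 63 to 98 mm. The point is 86 mm above the underside, 22 mm above the bar. Grip with at most 45 N.
- keeper1 (a joint): Sprung keeper arm on the outer end of peg 1, turning about the peg's axis. 0 shut: stands up, leaning 20 degrees to the stand's +y, and bars the way off the peg. 1.4 rad open: lies out level to +y and passes through the rack's window. Pushed over sideways to +y near its pad (2 to 4 N) past about 0.6 rad, it snaps open and stays: an over-centre spring holds it at either end.
- keeper1_pad (a point): Centre of keeper 1's black thumb pad (12 mm across, 14 mm long in x), 29 mm from the pivot, which is 66 mm in front of the back plate at z = 102 mm. Shut, the pad is 10 mm to +y of the peg and 24 mm above its top; open, 29 mm to +y and 8 mm below its top.
- keeper2 (a joint): Sprung keeper arm on the outer end of peg 2, turning about the peg's axis. 0 shut: stands up, leaning 20 degrees to the stand's +y, and bars the way off the peg. 1.4 rad open: lies out level to +y and passes through the rack's window. Pushed over sideways to +y near its pad (2 to 4 N) past about 0.6 rad, it snaps open and stays: an over-centre spring holds it at either end.
- keeper2_pad (a point): Centre of keeper 2's black thumb pad (12 mm across, 14 mm long in x), 29 mm from the pivot, which is 66 mm in front of the back plate at z = 102 mm. Shut, the pad is 10 mm to +y of the peg and 24 mm above its top; open, 29 mm to +y and 8 mm below its top.
- keeper3 (a joint): Sprung keeper arm on the outer end of peg 3, turning about the peg's axis. 0 shut: stands up, leaning 20 degrees to the stand's +y, and bars the way off the peg. 1.4 rad open: lies out level to +y and passes through the rack's window. Pushed over sideways to +y near its pad (2 to 4 N) past about 0.6 rad, it snaps open and stays: an over-centre spring holds it at either end.
- keeper3_pad (a point): Centre of keeper 3's black thumb pad (12 mm across, 14 mm long in x), 29 mm from the pivot, which is 66 mm in front of the back plate at z = 102 mm. Shut, the pad is 10 mm to +y of the peg and 24 mm above its top; open, 29 mm to +y and 8 mm below its top.
- dish: Glass staining dish, fixed: outside 162 mm (x) by 118 mm (y), 114 mm high, walls and floor 5 mm, inside 152 x 108 mm. Origin at the centre of its underside. Three racks fit side by side along x (48 mm apart), each with its length along the dish's y.
- lid: White cover of the dish, 0.22 kg, 168 mm (x) x 124 mm (y) x 5 mm, with a locating step 142 x 98 mm, 5 mm deep, beneath it that drops inside the dish's walls (5 mm play each way). Starts in place on the dish: its origin, the centre of the step's underside, is then 109 mm above the dish's underside. Bench space for it is free around x = 0.45, y = -0.37 m.
- lid_handle (a point): Centre of the cover's black bar handle: 64 mm long (x), 14 mm thick (y), from 28 to 44 mm above the lid's underside, on two feet; 18 mm free under it.
- slide_box: Green slide box, 35 x 85 x 36 mm, standing near the work. Leave alone. Origin at the centre of its underside.
- timer: White bench timer, 58 x 64 x 18 mm. Leave alone. Origin at the centre of its underside.
- small_blue_bottle: Dark blue bottle, 54 mm across, 95 mm high. Leave alone. Origin at the centre of its underside.
Mind the look-alikes: they are no part of the job. What is shaped like the rack3 but blue is not meant. Leave any orange look-alike of the rack2 alone.

How it is judged:
On the way, in this order (a step that is already met when the one before it is completed fails the run):
1. the cover lies flat on the bench, clear of the dish (height (world z) of lid below 0.01 m and horizontal distance between lid and dish above 0.11 m and angle between lid's own z axis and vertical below 0.06 rad and linear speed of lid below 0.03 m/s), for 0.2 s.
2. all the racks that hung on the stand stand upright in the dish (x of rack1 in the frame of dish between -0.066 and 0.066 m and y of rack1 in the frame of dish between -0.02 and 0.02 m and z of each of rack1, rack2, rack3 in the frame of dish below 0.012 m and angle between each of rack1, rack2, rack3's own z axis and vertical below 0.12 rad and linear speed of each of rack1, rack2, rack3 below 0.03 m/s and x of rack2 in the frame of dish between -0.066 and 0.066 m and y of rack2 in the frame of dish between -0.02 and 0.02 m and x of rack3 in the frame of dish between -0.066 and 0.066 m and y of rack3 in the frame of dish between -0.02 and 0.02 m), for 0.2 s.
3. the cover sits on the dish (z of lid in the frame of dish between 0.105 and 0.1125 m and horizontal distance between lid and dish below 0.012 m and angle between lid's own z axis and vertical below 0.03 rad and angle between the x axis of lid and the x axis of dish, either way round below 0.15 rad and linear speed of lid below 0.02 m/s), for 0.2 s.
At the end, for the whole second after the job is handed in: Every rack stands upright (0.12 rad) on the dish floor, within 66 mm (x) and 20 mm (y) of its centre; the cover lies flat (0.03 rad) on the rim, origin 105 to 112.5 mm above the dish underside, within 12 mm and 0.15 rad of the dish; all at rest (all of step 2 and all of step 3); the robot touches nothing.
It fails at once if a rack's grip is squeezed with more than 45 N at each finger (100 N summed over both) (contact force between the fingers and rack1 above 100 N or contact force between the fingers and rack2 above 100 N or contact force between the fingers and rack3 above 100 N).
It fails at once if a rack is pressed, dragged or dropped against the dish, its peg, a keeper or the stand with more than 40 N (contact force between any of rack1, rack2, rack3 and dish above 40 N or contact force between any of rack1, rack2, rack3 and stand above 40 N).
It fails at once if a rack is tilted by more than 0.6 rad (angle between any of rack1, rack2, rack3's own z axis and vertical above 0.6 rad).
It fails at once if the cover is pressed or dropped on the dish with more than 40 N (contact force between lid and dish above 40 N).
It fails at once if the slide box, the timer or the blue bottle is moved by more than 25 mm (distance of any of slide_box, timer, small_blue_bottle from where it was at the start of the episode above 0.025 m).
Of rack1, rack2, rack3 only 2 to 3 are there at a start; the rules pass over those that are not, and their reading is None.
At some moment in a run one of lid may be knocked a few centimetres aside while the robot is not near it.
It also fails if it takes over 200 s, if anything falls off the work surface, if the arm or the gripper's body presses on something with over 40 N, if the wrist force passes 120 N, or if a joint passes its speed limit or range.

## Working session

There is one attempt and no reset: what is moved stays moved. The work goes in short steps, Python scripts to look and compute and a tool call to move; the robot and the scene stay as the last step left them, time stands still between calls to the robot, and variables do not carry over. Pictures are saved under pics/ and viewed, at most 14 in all, crops included, and the job is handed in when it is done.

Besides the shell and the picture viewer there is one more tool, called after ">>>" by a JSON object that holds its "fn" and its "kwargs". carry_out: Moves the arm, as the interface text tells. Its arguments: {"type":"object","properties":{"moves":{"type":"array"},"newtons":{"type":"number"}},"required":["moves"]}

```bash
mkdir -p pics; cat > h.py <<'E'
from bench import *
import numpy as np, cv2
def snap(n,f):
    d=get_image(n); cv2.imwrite('pics/'+f,d['pixels'][:,:,::-1]); 
    np.savez('cam_'+n,K=d['intrinsics'],R=d['R'],t=d['t']); return d
def ray(n,uv,z):
    c=np.load('cam_'+n+'.npz'); K,R,t=c['K'],c['R'],c['t']
    o=-R.T@t; v=R.T@np.linalg.solve(K,[uv[0],uv[1],1]); return o+v*(z-o[2])/v[2]
def proj(n,X):
    c=np.load('cam_'+n+'.npz'); p=c['K']@(c['R']@np.array(X)+c['t']); return p[:2]/p[2]
E
python3 - <<'E'
from h import *
for n in('scene','top'):
    snap(n,n+'1.png'); c=np.load('cam_'+n+'.npz'); print(n,-c['R'].T@c['t'],c['R'][2])
print(sense())
E
```

```text
scene [1.21840426 0.20741292 1.38819771] [-0.43093989 -0.1481449  -0.89013701]
top [ 0.38816319 -0.00611082  1.18768436] [ 0.1778971   0.0171903  -0.98389894]
{'time': 0.1, 'joint_positions': array([-1.45096556e+00,  5.32879098e-02,  1.61418014e+00,  1.12237617e-05,
        1.47598612e+00, -1.18987834e-01]), 'qd': array([ 0.00094482, -0.00183817, -0.00199062,  0.0012027 ,  0.000183  ,
       -0.0012118 ]), 'effort': array([ 7.18236006e-04, -3.94906104e+01, -3.71365464e+01, -5.70278289e-06,
        3.94873510e-03, -7.34850516e-06]), 'ee_pos': array([ 0.14779147, -0.60670983,  0.24117375]), 'eef_rot': array([ 9.92878810e-01,  1.19125151e-01,  5.19389601e-06, -9.30758895e-04]), 'contact_force': array([-0.07196742,  1.16773173, -1.41958099]), 'torque': array([-0.02552254,  0.00845352,  0.01702993]), 'grasp_force': 0.0, 'opening': 0.08517276801735058}
```

View pics/scene1.png

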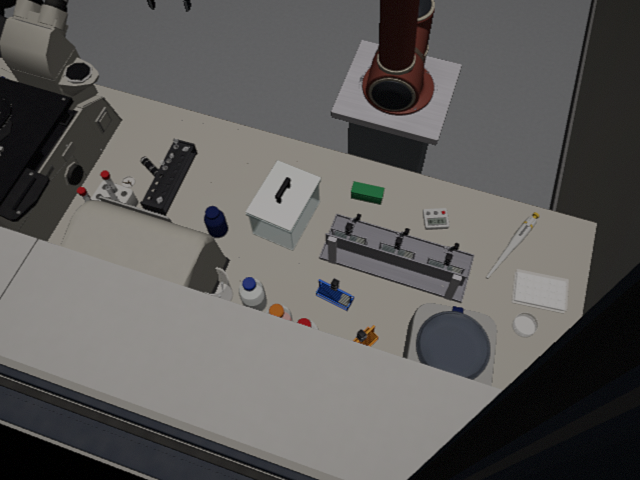

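View pics/top1.png

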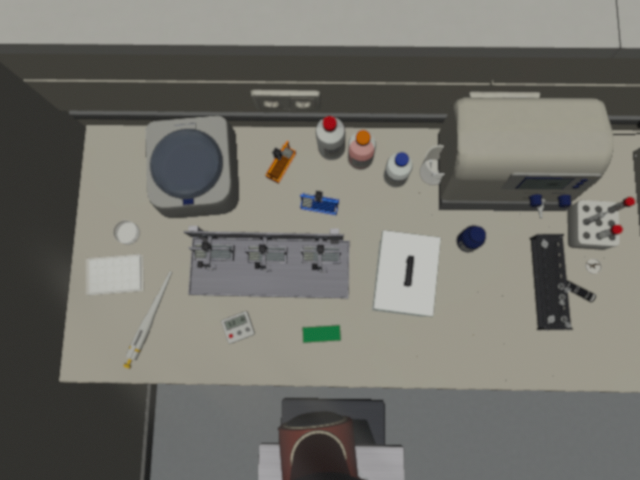

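The top view shows the stand at about (270,265), the lid at (408,273) with its handle at (409,270), the green box at (322,334) and the timer at (238,327). The dark clusters at x≈207, 263 and 320 are the pegs. I'll zoom in there.

```bash
python3 - <<'E'
from h import *
a=cv2.imread('pics/top1.png')[220:325,180:450]; b=cv2.imread('pics/scene1.png')[150:310,235:485]
a=cv2.resize(a,None,fx=2.9,fy=2.9,interpolation=cv2.INTER_CUBIC); cv2.imwrite('pics/topc.png',a)
b=cv2.resize(b,None,fx=3.2,fy=3.2,interpolation=cv2.INTER_CUBIC); cv2.imwrite('pics/scenec.png',b)
E
```

```text
(no output)
```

View pics/topc.png

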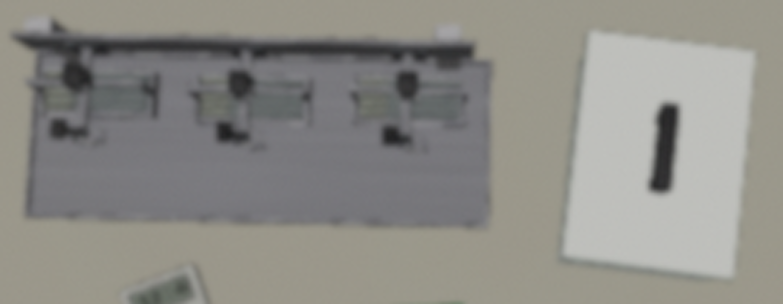

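View pics/scenec.png

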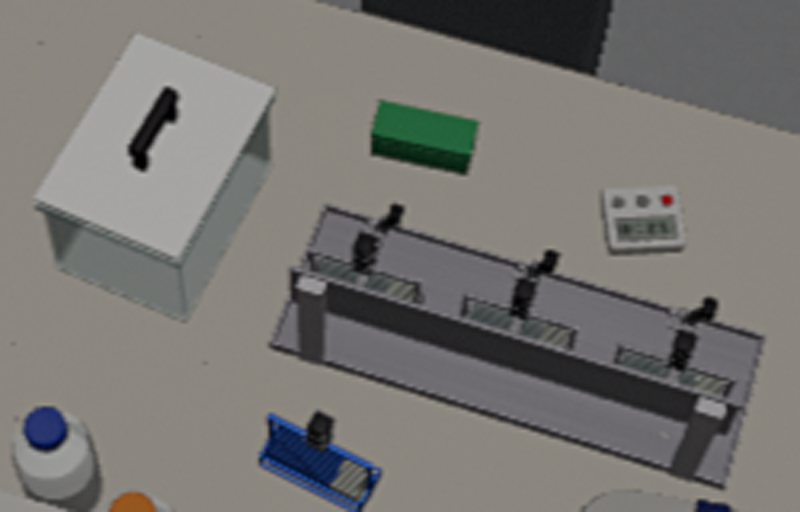

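```bash
cat > fit.py <<'E'
from h import *
from scipy.optimize import least_squares
T=lambda u,v:('top',u/2.9+180-.3,v/2.9+220-.3)
S=lambda u,v:('scene',u/3.2+235-.3,v/3.2+150-.3)
def fit(obs,x0):
    def W(q,P):
        c,s=np.cos(q[2]),np.sin(q[2]); return [q[0]+c*P[0]-s*P[1],q[1]+s*P[0]+c*P[1],P[2]]
    f=lambda q:np.concatenate([proj(o[0],W(q,P))-o[1:] for P,o in obs])
    r=least_squares(f,x0,loss='soft_l1'); return r.x,r.fun.reshape(-1,2).round(1).tolist()
E
python3 - <<'E'
from fit import *
g=[(-.030,y,.128) for y in(.12,0,-.12)]; k=[(-.066,y+.010,.129) for y in(.12,0,-.12)]
obs=list(zip(g+k+g+k,[T(76,75),T(240,82),T(407,83),T(60,129),T(226,132),T(393,134),S(684,347),S(525,294),S(366,248),S(708,310),S(549,262),S(393,215)]))
q,r=fit(obs,[.55,.1,0]); print('stand',q,r)
# lid top plate corners (z world .119)
x,y=.084,.062
C=[(x,y,.119),(x,-y,.119),(-x,-y,.119),(-x,y,.119)]
obs=list(zip(C+C+[(0,0,.150)]*2,[T(588,30),T(755,50),T(735,277),T(560,260),S(182,255),S(36,207),S(138,34),S(274,93),T(667,148),S(155,125)]))
q,r=fit(obs,[.45,-.2,0]); print('lid',q,r)
for n,uv in(('box',(322,334)),('timer',(238,327)),('bottle',(473,237))): print(n,ray('top',uv,.03))
E
```

```text
stand [ 0.5962663   0.14849931 -0.00288718] [[0.4, 1.9], [0.6, 0.4], [0.1, 1.0], [-0.0, 0.1], [-0.1, 0.0], [-0.3, 0.3], [-0.4, 0.6], [-0.7, 2.1], [0.2, 1.9], [0.1, -0.0], [0.1, 0.3], [0.4, 0.6]]
lid [ 0.52145443 -0.15404389 -0.10491502] [[-0.8, -0.3], [-0.1, -0.4], [0.0, 0.8], [0.5, -0.6], [-0.2, 2.0], [-0.5, -1.9], [-0.7, -0.2], [1.1, -1.4], [-0.6, -0.4], [-0.0, -0.8]]
box [0.39140154 0.02396682 0.03      ]
timer [0.40373254 0.21215814 0.03      ]
bottle [ 0.61599447 -0.31820895  0.03      ]
```

All three racks are present. Going above the lid handle.

>>> {"fn": "carry_out", "kwargs": {"moves": [{"hand":1,"tx":10,"ty":12,"tz":1,"roll":-0.1},{"hand":1,"tx":37.3,"ty":45.3,"tz":1,"roll":-0.344},{"hand":1,"tx":37.3,"ty":45.3,"tz":1,"roll":-0.344},{"hand":1,"tx":37.3,"ty":45.3,"tz":1,"roll":-0.344},{"hand":1,"tx":37.3,"ty":45.3,"tz":1,"roll":-0.344},{"hand":1,"tx":37.3,"ty":45.3,"tz":1,"roll":-0.344},{"hand":1,"tx":37.3,"ty":45.3,"tz":1,"roll":-0.344},{"hand":1,"tx":37.3,"ty":45.3,"tz":1,"roll":-0.344},{"hand":1,"tx":37.3,"ty":45.3,"tz":1,"roll":-0.344},{"hand":1,"tx":37.3,"ty":45.3,"tz":1,"roll":-0.344},{"hand":1,"tx":37.3,"ty":45.3,"tz":1,"roll":-0.344},{"hand":1,"tx":37.3,"ty":45.3,"tz":1,"roll":-0.344}]}}

```text
time: 1.1
ee_pos: [0.4663, -0.2193, 0.2509]
eef_rot: [0.999, -0.053, -0.0, -0.0]
contact_force: [0.5, -1.0, 0.3]
opening: 0.0854
grasp_force: 0.0
```

>>> {"fn": "carry_out", "kwargs": {"moves": [{"hand":0.5},{"hand":0.5},{"hand":0.5}]}}

```text
schema error: expected keys hand, tx, ty, tz, roll
```

>>> {"fn": "carry_out", "kwargs": {"moves": [{"hand":0.4,"tx":0,"ty":0,"tz":0,"roll":0},{"hand":0.4,"tx":0,"ty":0,"tz":0,"roll":0}]}}

```text
time: 1.27
ee_pos: [0.4664, -0.2194, 0.2506]
eef_rot: [0.999, -0.05, -0.0, -0.0]
contact_force: [-0.4, -0.6, -0.2]
opening: 0.0641
grasp_force: 0.0
```

>>> {"fn": "carry_out", "kwargs": {"moves": [{"hand":0.4,"tx":2.7,"ty":3.2,"tz":-2,"roll":0},{"hand":0.4,"tx":5.5,"ty":6.5,"tz":-4,"roll":-0.005},{"hand":0.4,"tx":5.5,"ty":6.5,"tz":-4,"roll":-0.005},{"hand":0.4,"tx":5.5,"ty":6.5,"tz":-4,"roll":-0.005}]}}

```text
time: 1.6
ee_pos: [0.5199, -0.1554, 0.2085]
eef_rot: [0.999, -0.054, -0.002, -0.001]
contact_force: [-0.1, 0.1, -0.1]
opening: 0.0598
grasp_force: 0.0
```

```bash
python3 - <<'E'
from h import *
a=snap('scene','s2.png'); t=snap('top','t2.png')
p=np.vstack([cv2.resize(a['pixels'][140:270,220:420],(800,520))[:300],cv2.resize(t['pixels'][215:325,350:560],(800,420))[:300]]) 
p=np.hstack([cv2.resize(a['pixels'][150:270,240:340],(400,480)),cv2.resize(t['pixels'][220:340,360:460],(400,480))])
cv2.imwrite('pics/c2.png',p[:,:,::-1])
E
```

```text
(no output)
```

View pics/c2.png

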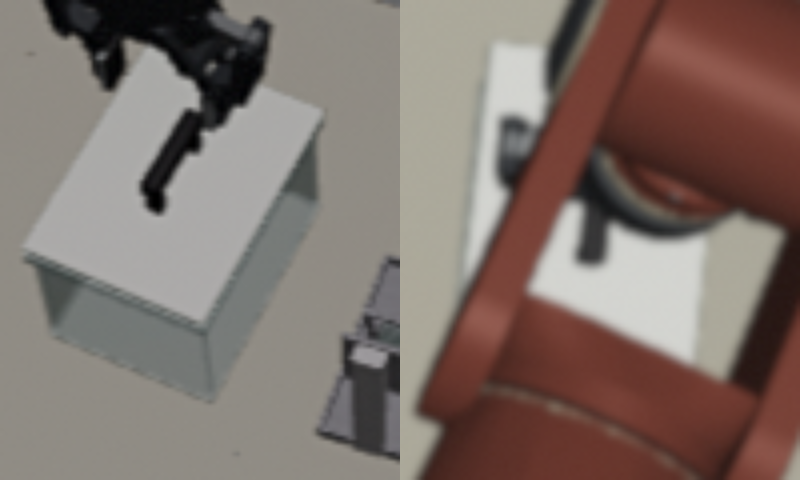

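The gripper lines up with the handle at about (170,155) in the left crop, and the lid hasn't moved. Descending to grip it.

>>> {"fn": "carry_out", "kwargs": {"moves": [{"hand":0.4,"tx":0.1,"ty":0.1,"tz":-3,"roll":0},{"hand":0.4,"tx":0.1,"ty":0.1,"tz":-5,"roll":0},{"hand":0.4,"tx":0.1,"ty":0.1,"tz":-6.2,"roll":0},{"hand":0.4,"tx":0.1,"ty":0.1,"tz":-7.1,"roll":0},{"hand":0.4,"tx":0.1,"ty":0.1,"tz":-7.1,"roll":0},{"hand":-1,"tx":0.1,"ty":0.1,"tz":-7.1,"roll":0},{"hand":-1,"tx":0.1,"ty":0.1,"tz":-7.1,"roll":0},{"hand":-1,"tx":0.1,"ty":0.1,"tz":-7.1,"roll":0},{"hand":-1,"tx":0.1,"ty":0.1,"tz":-7.1,"roll":0},{"hand":-1,"tx":0.1,"ty":0.1,"tz":-7.1,"roll":0}], "newtons": 40}}

```text
time: 2.53
ee_pos: [0.5225, -0.1558, 0.1417]
eef_rot: [0.998, -0.055, 0.001, 0.001]
contact_force: [0.3, -0.1, 3.7]
opening: 0.013
grasp_force: 39.8
```

>>> {"fn": "carry_out", "kwargs": {"moves": [{"hand":-1,"tx":0,"ty":0,"tz":1,"roll":0},{"hand":-1,"tx":0,"ty":0,"tz":3,"roll":0},{"hand":-1,"tx":0,"ty":-1,"tz":5,"roll":0},{"hand":-1,"tx":-2,"ty":-4,"tz":6,"roll":0.03},{"hand":-1,"tx":-3.5,"ty":-7,"tz":6,"roll":0.06},{"hand":-1,"tx":-5,"ty":-10,"tz":6,"roll":0.1},{"hand":-1,"tx":-6.5,"ty":-13,"tz":6,"roll":0.11},{"hand":-1,"tx":-8,"ty":-16,"tz":5,"roll":0.11},{"hand":-1,"tx":-9,"ty":-18.7,"tz":2,"roll":0.11},{"hand":-1,"tx":-9.2,"ty":-19,"tz":0,"roll":0.11},{"hand":-1,"tx":-9.2,"ty":-19,"tz":-2,"roll":0.11},{"hand":-1,"tx":-9.2,"ty":-19,"tz":-2,"roll":0.11}]}}

```text
time: 3.53
ee_pos: [0.4266, -0.3433, 0.115]
eef_rot: [1.0, -0.001, -0.003, -0.004]
contact_force: [-0.8, 0.5, -2.7]
opening: 0.0134
grasp_force: 39.5
```

>>> {"fn": "carry_out", "kwargs": {"moves": [{"hand":-1,"tx":0,"ty":0,"tz":-2,"roll":0},{"hand":-1,"tx":0,"ty":0,"tz":-4,"roll":0},{"hand":-1,"tx":0,"ty":0,"tz":-6,"roll":0},{"hand":-1,"tx":0,"ty":0,"tz":-7,"roll":0},{"hand":-1,"tx":0,"ty":0,"tz":-7.5,"roll":0},{"hand":-1,"tx":0,"ty":0,"tz":-7.7,"roll":0},{"hand":-1,"tx":0,"ty":0,"tz":-7.7,"roll":0},{"hand":-1,"tx":0,"ty":0,"tz":-7.7,"roll":0}]}}

```text
time: 4.2
ee_pos: [0.4304, -0.3461, 0.0446]
eef_rot: [1.0, 0.0, 0.001, 0.001]
contact_force: [0.0, -0.4, -1.3]
opening: 0.0135
grasp_force: 39.5
```

>>> {"fn": "carry_out", "kwargs": {"moves": [{"hand":-1,"tx":0,"ty":0,"tz":-0.4,"roll":0},{"hand":-1,"tx":0,"ty":0,"tz":-0.7,"roll":0},{"hand":-1,"tx":0,"ty":0,"tz":-0.9,"roll":0},{"hand":-1,"tx":0,"ty":0,"tz":-1,"roll":0},{"hand":-1,"tx":0,"ty":0,"tz":-1,"roll":0}]}}

```text
time: 4.62
ee_pos: [0.4295, -0.3453, 0.0329]
eef_rot: [1.0, -0.0, -0.0, -0.0]
contact_force: [0.0, 0.1, -2.8]
opening: 0.0133
grasp_force: 39.6
```

>>> {"fn": "carry_out", "kwargs": {"moves": [{"hand":-1,"tx":0,"ty":0,"tz":-0.1,"roll":0},{"hand":-1,"tx":0,"ty":0,"tz":-0.2,"roll":0},{"hand":-1,"tx":0,"ty":0,"tz":-0.3,"roll":0},{"hand":-1,"tx":0,"ty":0,"tz":-0.3,"roll":0}]}}

```text
time: 4.95
ee_pos: [0.4297, -0.3455, 0.0327]
eef_rot: [1.0, 0.0, -0.001, -0.001]
contact_force: [-7.4, 6.0, 14.7]
opening: 0.0129
grasp_force: 41.9
```

The lid is on the bench. Releasing it and rising.

>>> {"fn": "carry_out", "kwargs": {"moves": [{"hand":0,"tx":0,"ty":0,"tz":0.2,"roll":0},{"hand":0.2,"tx":0,"ty":0,"tz":0.2,"roll":0},{"hand":0.2,"tx":0,"ty":0,"tz":0.2,"roll":0},{"hand":0.2,"tx":0,"ty":0,"tz":0.2,"roll":0},{"hand":0.2,"tx":0,"ty":0,"tz":3,"roll":0},{"hand":0.2,"tx":0,"ty":0,"tz":7,"roll":0},{"hand":0.2,"tx":0,"ty":0,"tz":11,"roll":0},{"hand":-1,"tx":0,"ty":2,"tz":15,"roll":0},{"hand":-1,"tx":0,"ty":5,"tz":19,"roll":0},{"hand":-1,"tx":0,"ty":9,"tz":21,"roll":0},{"hand":-1,"tx":0,"ty":13,"tz":21,"roll":0},{"hand":-1,"tx":0,"ty":17,"tz":21,"roll":0}]}}

```text
time: 5.95
ee_pos: [0.4305, -0.1834, 0.243]
eef_rot: [1.0, -0.001, 0.002, 0.001]
contact_force: [0.5, -0.2, -0.2]
opening: -0.0003
grasp_force: 0.0
```

```bash
python3 - <<'E'
from h import *
a=snap('scene','s3.png')
cv2.imwrite('pics/c3.png',cv2.resize(a['pixels'][100:270,190:430],(800,567),interpolation=cv2.INTER_CUBIC)[:,:,::-1])
E
```

```text
(no output)
```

View pics/c3.png

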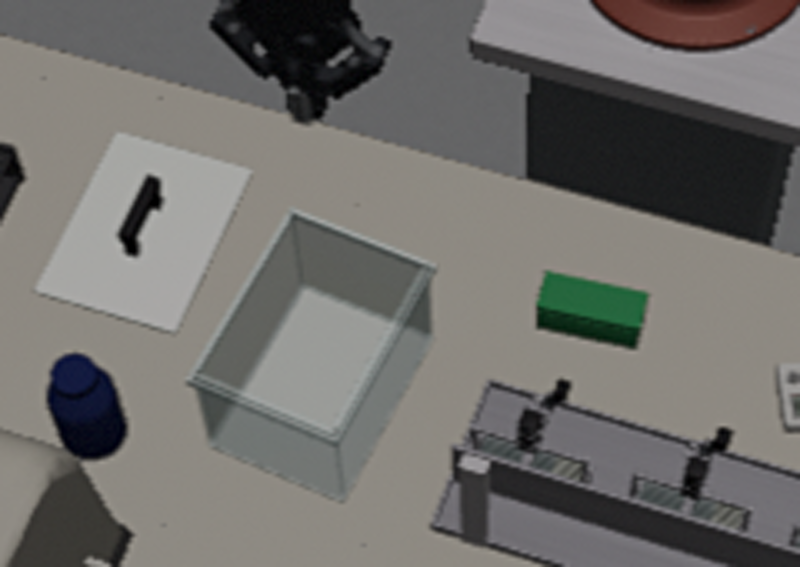

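The lid lies flat on the bench with its centre at about (145,230). The empty dish shows clearly, with rim corners at (293,213), (437,265), (340,437) and (190,381).

```bash
python3 - <<'E'
from fit import *
S=lambda u,v:('scene',u/3.333+190-.3,v/3.333+100-.3)
x,y=.081,.059
obs=[((-x,-y,.114),S(293,213)),((-x,y,.114),S(437,265)),((x,y,.114),S(340,437)),((x,-y,.114),S(190,381)),((x,y,0),S(347,500)),((x,-y,0),S(210,447)),((-x,y,0),S(433,338))]
print('dish',*fit(obs,[.52,-.154,-.1]))
x,y=.084,.062
obs=[((-x,-y,.010),S(117,133)),((-x,y,.010),S(252,172)),((x,y,.010),S(176,332)),((x,-y,.010),S(36,290))]
print('lid',*fit(obs,[.43,-.345,0]))
g=[(-.030,y,.128) for y in(.12,0,-.12)]; k=[(-.066,y+.010,.129) for y in(.12,0,-.12)]
q=[.5963,.1485,-.003]
for P in g+k:print(P,(q[0]+P[0]-q[2]*P[1],q[1]+q[2]*P[0]+P[1]))
E
```

```text
dish [ 0.52101381 -0.15447537 -0.09622729] [[-0.2, -1.2], [-1.2, -0.7], [-0.5, -0.2], [0.8, -1.0], [0.1, 1.9], [0.3, 1.0], [0.8, 0.8]]
lid [ 4.28135613e-01 -3.45540879e-01 -2.22163591e-04] [[-0.0, -0.6], [0.6, -0.7], [0.1, 0.6], [-0.6, 0.5]]
(-0.03, 0.12, 0.128) (0.56666, 0.26859)
(-0.03, 0, 0.128) (0.5663, 0.14859)
(-0.03, -0.12, 0.128) (0.56594, 0.028590000000000004)
(-0.066, 0.13, 0.129) (0.53069, 0.278698)
(-0.066, 0.01, 0.129) (0.53033, 0.158698)
(-0.066, -0.11, 0.129) (0.5299699999999999, 0.038697999999999996)
```

Going to the −y side of keeper 3.

>>> {"fn": "carry_out", "kwargs": {"moves": [{"hand":-1,"tx":0,"ty":0,"tz":0,"roll":0},{"hand":-1,"tx":2.5,"ty":3.5,"tz":-1,"roll":0},{"hand":-1,"tx":4.5,"ty":7,"tz":-1,"roll":0},{"hand":-1,"tx":6.5,"ty":10.5,"tz":-2,"roll":0},{"hand":-1,"tx":8.5,"ty":14,"tz":-3,"roll":0},{"hand":-1,"tx":9.6,"ty":17,"tz":-4,"roll":0},{"hand":-1,"tx":9.6,"ty":18,"tz":-5,"roll":0},{"hand":-1,"tx":9.6,"ty":18,"tz":-7,"roll":0},{"hand":-1,"tx":9.6,"ty":18,"tz":-8,"roll":0},{"hand":-1,"tx":9.6,"ty":18,"tz":-8,"roll":0},{"hand":-1,"tx":9.6,"ty":18,"tz":-8,"roll":0}]}}

```text
time: 6.92
ee_pos: [0.525, -0.0048, 0.159]
eef_rot: [1.0, -0.001, -0.001, 0.0]
contact_force: [0.7, 0.1, 1.4]
opening: -0.0
grasp_force: 0.0
```

>>> {"fn": "carry_out", "kwargs": {"moves": [{"hand":-1,"tx":0,"ty":0,"tz":-2,"roll":0},{"hand":-1,"tx":0,"ty":0,"tz":-3.5,"roll":0},{"hand":-1,"tx":0,"ty":1,"tz":-3.6,"roll":0},{"hand":-1,"tx":0,"ty":1.7,"tz":-3.6,"roll":0},{"hand":-1,"tx":0,"ty":2.4,"tz":-3.6,"roll":0},{"hand":-1,"tx":0,"ty":3,"tz":-3.6,"roll":0},{"hand":-1,"tx":0,"ty":3.6,"tz":-3.6,"roll":0},{"hand":-1,"tx":0,"ty":4.1,"tz":-3.6,"roll":0},{"hand":-1,"tx":0,"ty":4.6,"tz":-3.6,"roll":0},{"hand":-1,"tx":0,"ty":4.8,"tz":-3.6,"roll":0},{"hand":-1,"tx":0,"ty":4.8,"tz":-3.6,"roll":0},{"hand":-1,"tx":0,"ty":4.8,"tz":-3.6,"roll":0}]}}

```text
time: 7.92
ee_pos: [0.5256, 0.0444, 0.1239]
eef_rot: [1.0, 0.0, 0.0, -0.0]
contact_force: [0.2, -0.3, -0.3]
opening: -0.0002
grasp_force: 0.0
```

>>> {"fn": "carry_out", "kwargs": {"moves": [{"hand":-1,"tx":0,"ty":0,"tz":2.5,"roll":0},{"hand":-1,"tx":0,"ty":2,"tz":4.5,"roll":0},{"hand":-1,"tx":0,"ty":5,"tz":4,"roll":0},{"hand":-1,"tx":0,"ty":7.1,"tz":2,"roll":0},{"hand":-1,"tx":0,"ty":7.1,"tz":0,"roll":0},{"hand":-1,"tx":0,"ty":8.1,"tz":0,"roll":0},{"hand":-1,"tx":0,"ty":8.9,"tz":0,"roll":0},{"hand":-1,"tx":0,"ty":9.7,"tz":0,"roll":0},{"hand":-1,"tx":0,"ty":10.5,"tz":0,"roll":0},{"hand":-1,"tx":0,"ty":11.2,"tz":0,"roll":0},{"hand":-1,"tx":0,"ty":11.9,"tz":0,"roll":0},{"hand":-1,"tx":0,"ty":11.9,"tz":0,"roll":0}]}}

```text
time: 8.92
ee_pos: [0.5261, 0.1646, 0.1248]
eef_rot: [1.0, 0.0, 0.001, -0.001]
contact_force: [0.1, -0.1, 0.0]
opening: -0.0001
grasp_force: 0.0
```

>>> {"fn": "carry_out", "kwargs": {"moves": [{"hand":-1,"tx":0,"ty":0,"tz":2.5,"roll":0},{"hand":-1,"tx":0,"ty":2,"tz":4.5,"roll":0},{"hand":-1,"tx":0,"ty":5,"tz":4,"roll":0},{"hand":-1,"tx":0,"ty":7.1,"tz":2,"roll":0},{"hand":-1,"tx":0,"ty":7.1,"tz":0,"roll":0},{"hand":-1,"tx":0,"ty":8.1,"tz":0,"roll":0},{"hand":-1,"tx":0,"ty":8.9,"tz":0,"roll":0},{"hand":-1,"tx":0,"ty":9.7,"tz":0,"roll":0},{"hand":-1,"tx":0,"ty":10.5,"tz":0,"roll":0},{"hand":-1,"tx":0,"ty":11.2,"tz":0,"roll":0},{"hand":-1,"tx":0,"ty":11.9,"tz":0,"roll":0},{"hand":-1,"tx":0,"ty":11.9,"tz":0,"roll":0}]}}

```text
time: 9.92
ee_pos: [0.5261, 0.2838, 0.1249]
eef_rot: [1.0, 0.0, 0.001, -0.001]
contact_force: [-0.1, -0.5, 0.3]
opening: -0.0001
grasp_force: 0.0
```

>>> {"fn": "carry_out", "kwargs": {"moves": [{"hand":-1,"tx":0,"ty":0,"tz":2.5,"roll":0},{"hand":0,"tx":-3,"ty":0,"tz":6,"roll":0},{"hand":0,"tx":-7,"ty":0,"tz":9,"roll":0},{"hand":0,"tx":-10,"ty":-3,"tz":9,"roll":0},{"hand":0,"tx":-10,"ty":-3,"tz":9,"roll":0}]}}

```text
time: 10.33
ee_pos: [0.4232, 0.2515, 0.2164]
eef_rot: [1.0, 0.0, 0.001, -0.001]
contact_force: [1.4, -0.4, -0.7]
opening: 0.0426
grasp_force: 0.0
```

```bash
python3 - <<'E'
from h import *
print(sense()['ee_pos'],sense()['opening'])
a=snap('scene','s4.png')
cv2.imwrite('pics/c4.png',cv2.resize(a['pixels'][180:310,310:490],(800,578),interpolation=cv2.INTER_CUBIC)[:,:,::-1])
E
```

```text
[0.42320365 0.25146762 0.21640978] 0.04255992359899367
```

View pics/c4.png

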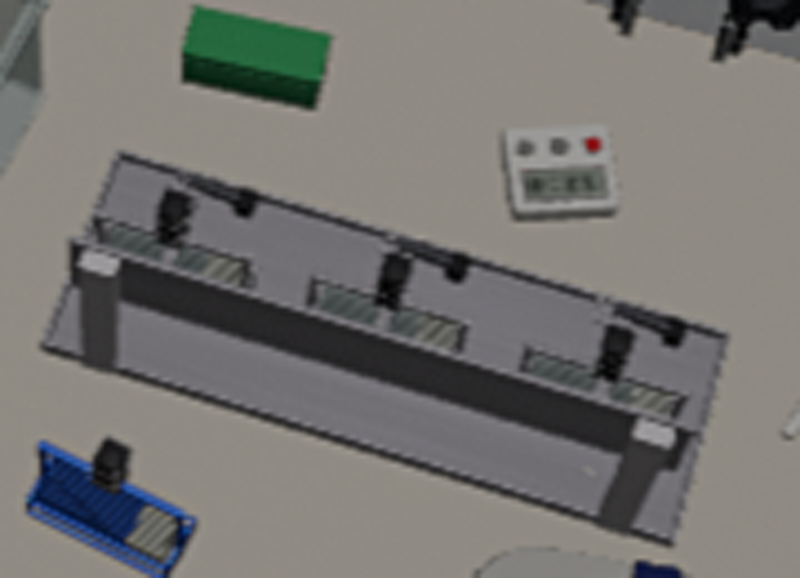

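All three keepers lie level and open, with pads at (245,203), (457,267) and (675,330). The grips are at about (174,215), (394,281) and (614,352). Refining the grip positions.

```bash
python3 - <<'E'
from h import *
for u,v in((174,215),(394,281),(614,352)): print(ray('scene',(u/4.444+310-.3,v/4.444+180-.3),.125).round(4))
for P in ((.566,.0286),(.5663,.1486),(.5667,.2686)):
  print([((proj('scene',(P[0],P[1],z))+.3-[310,180])*4.444).round() for z in(.108,.143)])
E
```

```text
[0.5621 0.0265 0.125 ]
[0.5625 0.1486 0.125 ]
[0.5657 0.2684 0.125 ]
[array([175., 237.]), array([176., 206.])]
[array([389., 301.]), array([395., 272.])]
[array([608., 368.]), array([620., 339.])]
```

>>> {"fn": "carry_out", "kwargs": {"newtons": 25, "moves": [{"hand":0,"tx":1.5,"ty":-2.5,"tz":0,"roll":0},{"hand":0,"tx":3.5,"ty":-5.5,"tz":0,"roll":0},{"hand":0,"tx":5.5,"ty":-8.5,"tz":0,"roll":0},{"hand":0,"tx":7.5,"ty":-12,"tz":0,"roll":0},{"hand":0,"tx":9.5,"ty":-15,"tz":0,"roll":0},{"hand":0,"tx":11.5,"ty":-18,"tz":0,"roll":0},{"hand":0,"tx":13,"ty":-20.5,"tz":0,"roll":0},{"hand":0,"tx":14.2,"ty":-22.3,"tz":0,"roll":0},{"hand":0,"tx":14.2,"ty":-22.3,"tz":-2,"roll":0},{"hand":0,"tx":14.2,"ty":-22.3,"tz":-3,"roll":0},{"hand":0,"tx":14.2,"ty":-22.3,"tz":-3,"roll":0}]}}

```text
time: 11.3
ee_pos: [0.566, 0.0291, 0.1797]
eef_rot: [1.0, -0.001, -0.003, -0.0]
contact_force: [-0.4, 0.4, -0.9]
opening: 0.043
grasp_force: 0.0
```

>>> {"fn": "carry_out", "kwargs": {"moves": [{"hand":0,"tx":-0.1,"ty":0,"tz":-2,"roll":0},{"hand":0,"tx":-0.1,"ty":0,"tz":-4,"roll":0},{"hand":0,"tx":-0.1,"ty":0,"tz":-5,"roll":0},{"hand":0,"tx":-0.1,"ty":0,"tz":-5.7,"roll":0},{"hand":0,"tx":-0.1,"ty":0,"tz":-5.7,"roll":0},{"hand":0,"tx":-0.1,"ty":0,"tz":-5.7,"roll":0}]}}

```text
time: 11.8
ee_pos: [0.5668, 0.0295, 0.1273]
eef_rot: [1.0, 0.0, 0.0, -0.0]
contact_force: [0.2, -0.8, 0.9]
opening: 0.0426
grasp_force: 0.0
```

>>> {"fn": "carry_out", "kwargs": {"newtons": 25, "moves": [{"hand":-0.3,"tx":-0.1,"ty":-0.1,"tz":-0.2,"roll":0},{"hand":-1,"tx":-0.1,"ty":-0.1,"tz":-0.2,"roll":0},{"hand":-1,"tx":-0.1,"ty":-0.1,"tz":-0.2,"roll":0},{"hand":-1,"tx":-0.1,"ty":-0.1,"tz":-0.2,"roll":0},{"hand":-1,"tx":-0.1,"ty":-0.1,"tz":-0.2,"roll":0},{"hand":-1,"tx":-0.1,"ty":-0.1,"tz":-0.2,"roll":0}]}}

```text
time: 12.3
ee_pos: [0.5662, 0.0282, 0.126]
eef_rot: [1.0, -0.0, 0.001, 0.0]
contact_force: [-0.6, 0.5, 5.1]
opening: 0.0157
grasp_force: 28.6
```

>>> {"fn": "carry_out", "kwargs": {"moves": [{"hand":-1,"tx":0,"ty":0,"tz":0.3,"roll":0},{"hand":-1,"tx":0,"ty":0,"tz":0.7,"roll":0},{"hand":-1,"tx":0,"ty":0,"tz":1.1,"roll":0},{"hand":-1,"tx":0,"ty":0,"tz":1.1,"roll":0},{"hand":-1,"tx":0,"ty":0,"tz":1.1,"roll":0}]}}

```text
time: 12.72
ee_pos: [0.5656, 0.0282, 0.136]
eef_rot: [1.0, -0.0, 0.0, 0.0]
contact_force: [0.5, 0.3, -1.8]
opening: 0.0152
grasp_force: 27.8
```

>>> {"fn": "carry_out", "kwargs": {"moves": [{"hand":-1,"tx":-0.7,"ty":0,"tz":0,"roll":0},{"hand":-1,"tx":-1.5,"ty":0,"tz":0,"roll":0},{"hand":-1,"tx":-2.5,"ty":0,"tz":0,"roll":0},{"hand":-1,"tx":-3.5,"ty":0,"tz":0,"roll":0},{"hand":-1,"tx":-4.5,"ty":0,"tz":0,"roll":0},{"hand":-1,"tx":-5.5,"ty":0,"tz":0,"roll":0},{"hand":-1,"tx":-6.5,"ty":0,"tz":0,"roll":0},{"hand":-1,"tx":-7.5,"ty":0,"tz":0,"roll":0},{"hand":-1,"tx":-8.2,"ty":0,"tz":0,"roll":0},{"hand":-1,"tx":-8.5,"ty":0,"tz":0,"roll":0},{"hand":-1,"tx":-8.5,"ty":0,"tz":0,"roll":0}]}}

```text
time: 13.63
ee_pos: [0.4798, 0.0282, 0.1359]
eef_rot: [1.0, -0.0, 0.0, 0.0]
contact_force: [0.1, -0.4, -1.8]
opening: 0.0157
grasp_force: 27.8
```

>>> {"fn": "carry_out", "kwargs": {"moves": [{"hand":-1,"tx":0,"ty":0,"tz":1,"roll":0},{"hand":-1,"tx":0,"ty":0,"tz":3,"roll":0},{"hand":-1,"tx":0,"ty":0,"tz":6,"roll":0},{"hand":-1,"tx":0,"ty":-1.5,"tz":9,"roll":0},{"hand":-1,"tx":1,"ty":-4,"tz":9.5,"roll":-0.03},{"hand":-1,"tx":2.5,"ty":-7,"tz":9.5,"roll":-0.06},{"hand":-1,"tx":4,"ty":-10,"tz":9.5,"roll":-0.1},{"hand":-1,"tx":5.5,"ty":-13,"tz":9.5,"roll":-0.1},{"hand":-1,"tx":7,"ty":-15.5,"tz":9.5,"roll":-0.1},{"hand":-1,"tx":8.2,"ty":-17.5,"tz":9.5,"roll":-0.1},{"hand":-1,"tx":8.8,"ty":-18.5,"tz":9.5,"roll":-0.1},{"hand":-1,"tx":8.9,"ty":-18.7,"tz":9.5,"roll":-0.1}]}}

```text
time: 14.63
ee_pos: [0.5706, -0.1606, 0.2313]
eef_rot: [0.999, -0.051, 0.0, 0.0]
contact_force: [-0.7, 0.7, -2.8]
opening: 0.0155
grasp_force: 27.8
```

>>> {"fn": "carry_out", "kwargs": {"moves": [{"hand":-1,"tx":0,"ty":0,"tz":0,"roll":0},{"hand":-1,"tx":0,"ty":0,"tz":0,"roll":0}]}}

```text
time: 14.8
ee_pos: [0.5694, -0.1579, 0.231]
eef_rot: [0.999, -0.05, -0.0, -0.0]
contact_force: [-1.0, -0.5, -2.6]
opening: 0.0155
grasp_force: 27.8
```

>>> {"fn": "carry_out", "kwargs": {"moves": [{"hand":-1,"tx":0,"ty":-0.1,"tz":-2,"roll":0},{"hand":-1,"tx":0,"ty":-0.1,"tz":-4,"roll":0},{"hand":-1,"tx":0,"ty":-0.1,"tz":-6,"roll":0},{"hand":-1,"tx":0,"ty":-0.1,"tz":-8,"roll":0},{"hand":-1,"tx":0,"ty":-0.1,"tz":-10,"roll":0},{"hand":-1,"tx":0,"ty":-0.1,"tz":-11.5,"roll":0},{"hand":-1,"tx":0,"ty":-0.1,"tz":-12.5,"roll":0},{"hand":-1,"tx":0,"ty":-0.1,"tz":-13.2,"roll":0},{"hand":-1,"tx":0,"ty":-0.1,"tz":-13.6,"roll":0},{"hand":-1,"tx":0,"ty":-0.1,"tz":-13.8,"roll":0},{"hand":-1,"tx":0,"ty":-0.1,"tz":-13.8,"roll":0},{"hand":-1,"tx":0,"ty":-0.1,"tz":-13.8,"roll":0}]}}

```text
time: 15.8
ee_pos: [0.5702, -0.16, 0.094]
eef_rot: [0.999, -0.05, 0.001, 0.0]
contact_force: [-0.1, 0.1, -2.2]
opening: 0.0155
grasp_force: 27.7
```

```bash
python3 - <<'E'
from h import *
a=snap('scene','s5.png')
cv2.imwrite('pics/c5.png',cv2.resize(a['pixels'][140:270,220:360],(600,557),interpolation=cv2.INTER_CUBIC)[:,:,::-1])
E
```

```text
(no output)
```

View pics/c5.png

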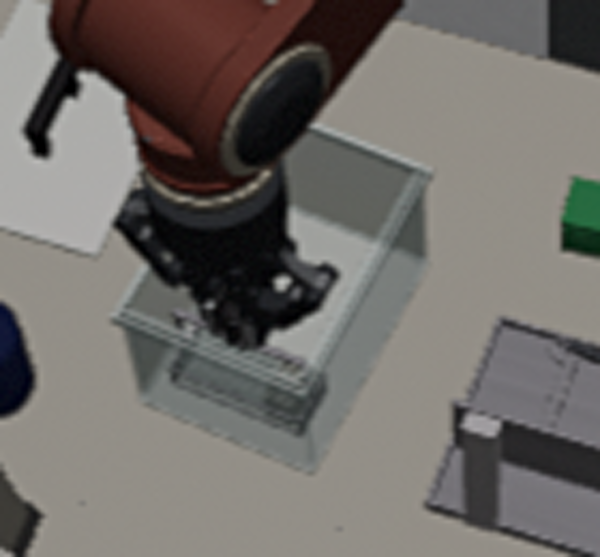

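Rack 3 is inside the dish, parallel to the far wall at about (240,390), and free of contact. Lowering the last few millimetres.

>>> {"fn": "carry_out", "kwargs": {"moves": [{"hand":-1,"tx":0,"ty":0,"tz":-0.3,"roll":0},{"hand":-1,"tx":0,"ty":0,"tz":-0.5,"roll":0},{"hand":-1,"tx":0,"ty":0,"tz":-0.6,"roll":0},{"hand":-1,"tx":0,"ty":0,"tz":-0.7,"roll":0},{"hand":-1,"tx":0,"ty":0,"tz":-0.75,"roll":0},{"hand":-1,"tx":0,"ty":0,"tz":-0.75,"roll":0}]}}

```text
time: 16.35
ee_pos: [0.5698, -0.1598, 0.0862]
eef_rot: [0.999, -0.05, 0.0, -0.0]
contact_force: [-3.0, 1.9, 4.3]
opening: 0.0155
grasp_force: 28.5
```

>>> {"fn": "carry_out", "kwargs": {"moves": [{"hand":-0.4,"tx":0,"ty":0,"tz":0,"roll":0},{"hand":-0.1,"tx":0,"ty":0,"tz":0,"roll":0},{"hand":-0.1,"tx":0,"ty":0,"tz":0,"roll":0},{"hand":-0.1,"tx":0,"ty":0,"tz":1.5,"roll":0},{"hand":-0.1,"tx":0,"ty":0,"tz":4.5,"roll":0},{"hand":0,"tx":0,"ty":0,"tz":8,"roll":0},{"hand":0,"tx":0,"ty":2,"tz":11,"roll":0},{"hand":0,"tx":0,"ty":5,"tz":12,"roll":0.05},{"hand":0,"tx":0,"ty":9,"tz":12,"roll":0.1},{"hand":0,"tx":0,"ty":13,"tz":12,"roll":0.1},{"hand":0,"tx":-0.4,"ty":17,"tz":12,"roll":0.1},{"hand":0,"tx":-0.4,"ty":21,"tz":11,"roll":0.1}]}}

```text
time: 17.35
ee_pos: [0.5665, 0.0517, 0.1978]
eef_rot: [1.0, -0.0, 0.002, 0.0]
contact_force: [1.0, 0.1, 0.8]
opening: 0.0427
grasp_force: 0.0
```

>>> {"fn": "carry_out", "kwargs": {"moves": [{"hand":0,"tx":0,"ty":3,"tz":0,"roll":0},{"hand":0,"tx":0,"ty":6,"tz":0,"roll":0},{"hand":0,"tx":0,"ty":8.5,"tz":0,"roll":0},{"hand":0,"tx":0,"ty":9.8,"tz":0,"roll":0},{"hand":0,"tx":0,"ty":9.8,"tz":0,"roll":0},{"hand":0,"tx":0,"ty":9.8,"tz":0,"roll":0}]}}

```text
time: 17.85
ee_pos: [0.5657, 0.148, 0.1952]
eef_rot: [1.0, 0.0, -0.0, 0.0]
contact_force: [0.2, -0.1, -0.5]
opening: 0.0426
grasp_force: 0.0
```

```bash
python3 - <<'E'
from h import *
a=snap('scene','s6.png')
cv2.imwrite('pics/c6.png',cv2.resize(a['pixels'][140:300,220:430],(788,600),interpolation=cv2.INTER_CUBIC)[:,:,::-1])
E
```

```text
(no output)
```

View pics/c6.png

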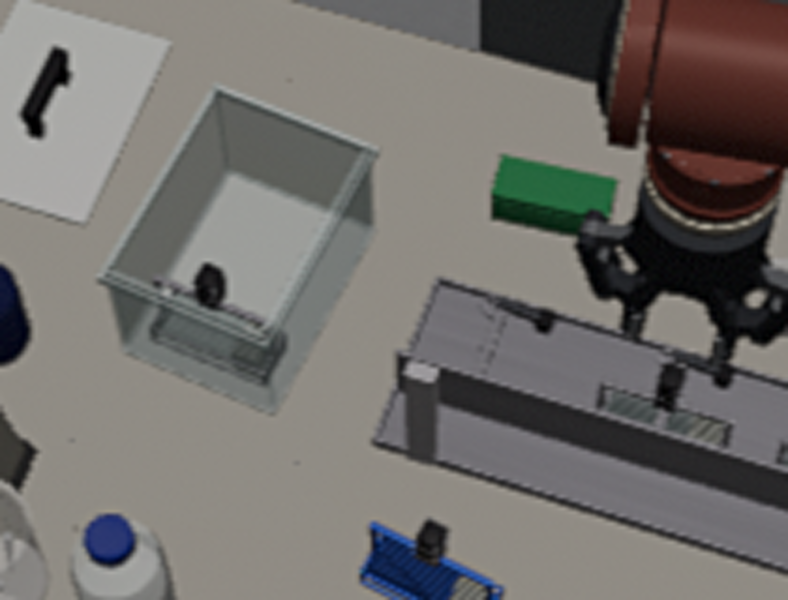

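Rack 3 stands upright in the dish with its grip at (210,287), and the gripper straddles grip 2 at (672,385). Taking rack 2.

>>> {"fn": "carry_out", "kwargs": {"newtons": 25, "moves": [{"hand":0,"tx":0,"ty":0,"tz":-2.5,"roll":0},{"hand":0,"tx":0,"ty":0,"tz":-4.5,"roll":0},{"hand":0,"tx":0,"ty":0,"tz":-6,"roll":0},{"hand":0,"tx":0,"ty":0,"tz":-6.8,"roll":0},{"hand":0,"tx":0,"ty":0,"tz":-6.9,"roll":0},{"hand":-0.3,"tx":0,"ty":0,"tz":-6.9,"roll":0},{"hand":-1,"tx":0,"ty":0,"tz":-6.9,"roll":0},{"hand":-1,"tx":0,"ty":0,"tz":-6.9,"roll":0},{"hand":-1,"tx":0,"ty":0,"tz":-6.9,"roll":0},{"hand":-1,"tx":0,"ty":0,"tz":-6.9,"roll":0},{"hand":-1,"tx":0,"ty":0,"tz":-6.9,"roll":0}]}}

```text
time: 18.82
ee_pos: [0.5666, 0.1481, 0.128]
eef_rot: [1.0, -0.0, 0.001, 0.0]
contact_force: [-0.1, -0.5, 4.8]
opening: 0.0158
grasp_force: 28.4
```

>>> {"fn": "carry_out", "kwargs": {"moves": [{"hand":-1,"tx":0,"ty":0,"tz":0.3,"roll":0},{"hand":-1,"tx":0,"ty":0,"tz":0.7,"roll":0},{"hand":-1,"tx":0,"ty":0,"tz":1.1,"roll":0},{"hand":-1,"tx":0,"ty":0,"tz":1.1,"roll":0},{"hand":-1,"tx":0,"ty":0,"tz":1.1,"roll":0}]}}

```text
time: 19.23
ee_pos: [0.5655, 0.1483, 0.1373]
eef_rot: [1.0, -0.0, -0.0, -0.0]
contact_force: [-1.1, -0.3, -2.0]
opening: 0.0154
grasp_force: 27.5
```

>>> {"fn": "carry_out", "kwargs": {"moves": [{"hand":-1,"tx":-0.7,"ty":0,"tz":0,"roll":0},{"hand":-1,"tx":-1.5,"ty":0,"tz":0,"roll":0},{"hand":-1,"tx":-2.5,"ty":0,"tz":0,"roll":0},{"hand":-1,"tx":-3.5,"ty":0,"tz":0,"roll":0},{"hand":-1,"tx":-4.5,"ty":0,"tz":0,"roll":0},{"hand":-1,"tx":-5.5,"ty":0,"tz":0,"roll":0},{"hand":-1,"tx":-6.5,"ty":0,"tz":0,"roll":0},{"hand":-1,"tx":-7.5,"ty":0,"tz":0,"roll":0},{"hand":-1,"tx":-8.2,"ty":0,"tz":0,"roll":0},{"hand":-1,"tx":-8.5,"ty":0,"tz":0,"roll":0},{"hand":-1,"tx":-8.5,"ty":0,"tz":0,"roll":0}]}}

```text
time: 20.15
ee_pos: [0.48, 0.1482, 0.1375]
eef_rot: [1.0, 0.0, 0.0, -0.0]
contact_force: [-0.7, 0.1, -3.4]
opening: 0.0155
grasp_force: 27.5
```

>>> {"fn": "carry_out", "kwargs": {"moves": [{"hand":-1,"tx":0,"ty":0,"tz":1,"roll":0},{"hand":-1,"tx":0,"ty":0,"tz":3,"roll":0},{"hand":-1,"tx":0,"ty":0,"tz":6,"roll":0},{"hand":-1,"tx":0,"ty":-1.5,"tz":9,"roll":0},{"hand":-1,"tx":0,"ty":-4.5,"tz":9.5,"roll":-0.03},{"hand":-1,"tx":0.5,"ty":-8,"tz":9.5,"roll":-0.06},{"hand":-1,"tx":1,"ty":-11.5,"tz":9.5,"roll":-0.1},{"hand":-1,"tx":1.5,"ty":-15,"tz":9.5,"roll":-0.1},{"hand":-1,"tx":2,"ty":-18.5,"tz":9.5,"roll":-0.1},{"hand":-1,"tx":2.5,"ty":-22,"tz":9.5,"roll":-0.1},{"hand":-1,"tx":3.3,"ty":-25.5,"tz":9.5,"roll":-0.1},{"hand":-1,"tx":3.8,"ty":-28,"tz":9.5,"roll":-0.1}]}}

```text
time: 21.15
ee_pos: [0.5194, -0.1351, 0.2336]
eef_rot: [0.999, -0.051, 0.001, 0.001]
contact_force: [0.7, 1.9, -3.1]
opening: 0.0152
grasp_force: 27.4
```

>>> {"fn": "carry_out", "kwargs": {"moves": [{"hand":-1,"tx":0.2,"ty":-1.5,"tz":0,"roll":0},{"hand":-1,"tx":0.3,"ty":-2.3,"tz":0,"roll":0},{"hand":-1,"tx":0.3,"ty":-2.3,"tz":0,"roll":0},{"hand":-1,"tx":0.3,"ty":-2.3,"tz":0,"roll":0}]}}

```text
time: 21.48
ee_pos: [0.5216, -0.1541, 0.2325]
eef_rot: [0.999, -0.05, -0.0, -0.001]
contact_force: [-0.0, -0.1, -2.7]
opening: 0.0154
grasp_force: 27.4
```

>>> {"fn": "carry_out", "kwargs": {"moves": [{"hand":-1,"tx":0,"ty":0,"tz":-2,"roll":0},{"hand":-1,"tx":0,"ty":0,"tz":-4,"roll":0},{"hand":-1,"tx":0,"ty":0,"tz":-6,"roll":0},{"hand":-1,"tx":0,"ty":0,"tz":-8,"roll":0},{"hand":-1,"tx":0,"ty":0,"tz":-10,"roll":0},{"hand":-1,"tx":0,"ty":0,"tz":-11.5,"roll":0},{"hand":-1,"tx":0,"ty":0,"tz":-12.5,"roll":0},{"hand":-1,"tx":0,"ty":0,"tz":-13.2,"roll":0},{"hand":-1,"tx":0,"ty":0,"tz":-13.6,"roll":0},{"hand":-1,"tx":0,"ty":0,"tz":-13.7,"roll":0},{"hand":-1,"tx":0,"ty":0,"tz":-13.7,"roll":0},{"hand":-1,"tx":0,"ty":0,"tz":-13.7,"roll":0}]}}

```text
time: 22.48
ee_pos: [0.5223, -0.155, 0.0965]
eef_rot: [0.999, -0.05, 0.001, 0.0]
contact_force: [-0.3, 0.4, -2.7]
opening: 0.0153
grasp_force: 27.4
```

>>> {"fn": "carry_out", "kwargs": {"moves": [{"hand":-1,"tx":0,"ty":0,"tz":-0.2,"roll":0},{"hand":-1,"tx":0,"ty":0,"tz":-0.4,"roll":0},{"hand":-1,"tx":0,"ty":0,"tz":-0.5,"roll":0},{"hand":-1,"tx":0,"ty":0,"tz":-0.6,"roll":0},{"hand":-1,"tx":0,"ty":0,"tz":-0.6,"roll":0},{"hand":-1,"tx":0,"ty":0,"tz":-0.6,"roll":0}]}}

```text
time: 22.98
ee_pos: [0.5215, -0.1548, 0.0893]
eef_rot: [0.999, -0.05, -0.0, -0.0]
contact_force: [-0.2, 1.1, -2.6]
opening: 0.0153
grasp_force: 27.4
```

>>> {"fn": "carry_out", "kwargs": {"moves": [{"hand":-1,"tx":0,"ty":0,"tz":-0.1,"roll":0},{"hand":-1,"tx":0,"ty":0,"tz":-0.15,"roll":0},{"hand":-1,"tx":0,"ty":0,"tz":-0.2,"roll":0},{"hand":-1,"tx":0,"ty":0,"tz":-0.2,"roll":0}]}}

```text
time: 23.32
ee_pos: [0.522, -0.1548, 0.0883]
eef_rot: [0.999, -0.05, 0.0, 0.0]
contact_force: [-2.4, 2.3, 3.5]
opening: 0.0155
grasp_force: 28.2
```

>>> {"fn": "carry_out", "kwargs": {"moves": [{"hand":-0.4,"tx":0,"ty":0,"tz":0,"roll":0},{"hand":-0.1,"tx":0,"ty":0,"tz":0,"roll":0},{"hand":-0.1,"tx":0,"ty":0,"tz":0,"roll":0},{"hand":-0.1,"tx":0,"ty":0,"tz":1.5,"roll":0},{"hand":-0.1,"tx":0,"ty":0,"tz":4.5,"roll":0},{"hand":0,"tx":0,"ty":0,"tz":8,"roll":0},{"hand":0,"tx":0,"ty":2,"tz":11,"roll":0},{"hand":0,"tx":0,"ty":5,"tz":12,"roll":0.05},{"hand":0,"tx":0,"ty":9,"tz":12,"roll":0.1},{"hand":0,"tx":1,"ty":13,"tz":12,"roll":0.1},{"hand":0,"tx":2,"ty":17,"tz":12,"roll":0.1},{"hand":0,"tx":3,"ty":21,"tz":12,"roll":0.1}]}}

```text
time: 24.32
ee_pos: [0.5517, 0.0569, 0.2077]
eef_rot: [1.0, -0.0, 0.001, 0.0]
contact_force: [1.2, -0.4, -0.2]
opening: 0.0431
grasp_force: 0.0
```

>>> {"fn": "carry_out", "kwargs": {"moves": [{"hand":0,"tx":0.5,"ty":4,"tz":0,"roll":0},{"hand":0,"tx":1,"ty":8,"tz":0,"roll":0},{"hand":0,"tx":1.3,"ty":12,"tz":0,"roll":0},{"hand":0,"tx":1.4,"ty":16,"tz":0,"roll":0},{"hand":0,"tx":1.4,"ty":19,"tz":0,"roll":0},{"hand":0,"tx":1.4,"ty":21.3,"tz":-1,"roll":0},{"hand":0,"tx":1.4,"ty":21.3,"tz":-1,"roll":0},{"hand":0,"tx":1.4,"ty":21.3,"tz":-1,"roll":0}]}}

```text
time: 24.98
ee_pos: [0.5649, 0.2689, 0.1962]
eef_rot: [1.0, 0.001, -0.001, 0.001]
contact_force: [-0.5, -0.9, 0.5]
opening: 0.0428
grasp_force: 0.0
```

```bash
python3 - <<'E'
from h import *
a=snap('scene','s7.png')
cv2.imwrite('pics/c7.png',cv2.resize(a['pixels'][130:310,220:480],(800,554),interpolation=cv2.INTER_CUBIC)[:,:,::-1])
E
```

```text
(no output)
```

View pics/c7.png

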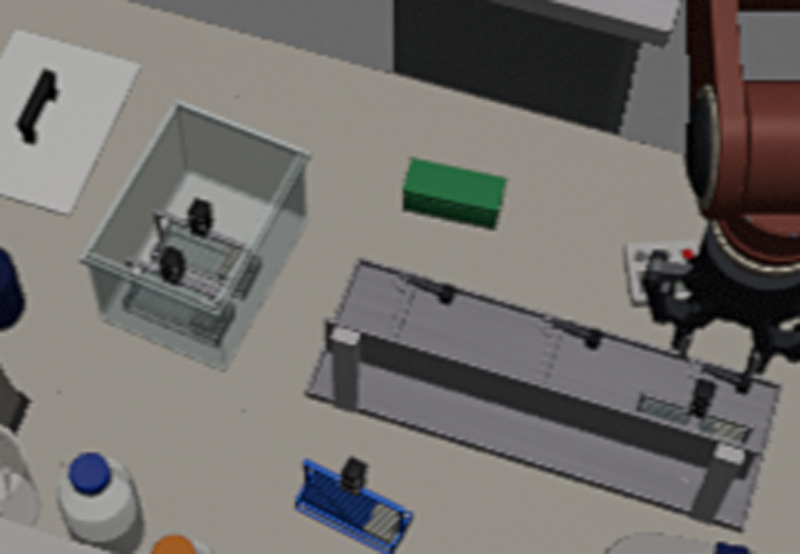

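Racks 3 and 2 stand side by side in the dish, with grips at (173,265) and (201,216). The gripper straddles grip 1 at (704,398). Taking rack 1.

>>> {"fn": "carry_out", "kwargs": {"newtons": 25, "moves": [{"hand":0,"tx":0.1,"ty":0,"tz":-2.5,"roll":0},{"hand":0,"tx":0.1,"ty":0,"tz":-4.5,"roll":0},{"hand":0,"tx":0.1,"ty":0,"tz":-6,"roll":0},{"hand":0,"tx":0.1,"ty":0,"tz":-6.8,"roll":0},{"hand":0,"tx":0.1,"ty":0,"tz":-6.9,"roll":0},{"hand":-0.3,"tx":0.1,"ty":0,"tz":-6.9,"roll":0},{"hand":-1,"tx":0.1,"ty":0,"tz":-6.9,"roll":0},{"hand":-1,"tx":0.1,"ty":0,"tz":-6.9,"roll":0},{"hand":-1,"tx":0.1,"ty":0,"tz":-6.9,"roll":0},{"hand":-1,"tx":0.1,"ty":0,"tz":-6.9,"roll":0},{"hand":-1,"tx":0.1,"ty":0,"tz":-6.9,"roll":0}]}}

```text
time: 25.95
ee_pos: [0.5677, 0.2683, 0.1302]
eef_rot: [1.0, -0.0, 0.001, -0.0]
contact_force: [0.6, -1.4, 5.2]
opening: 0.0156
grasp_force: 29.6
```

>>> {"fn": "carry_out", "kwargs": {"moves": [{"hand":-1,"tx":0,"ty":0,"tz":0.3,"roll":0},{"hand":-1,"tx":0,"ty":0,"tz":0.7,"roll":0},{"hand":-1,"tx":0,"ty":0,"tz":1.1,"roll":0},{"hand":-1,"tx":0,"ty":0,"tz":1.1,"roll":0},{"hand":-1,"tx":0,"ty":0,"tz":1.1,"roll":0}]}}

```text
time: 26.37
ee_pos: [0.5664, 0.2683, 0.1393]
eef_rot: [1.0, -0.0, -0.0, -0.0]
contact_force: [0.7, -0.2, -2.0]
opening: 0.0153
grasp_force: 28.6
```

>>> {"fn": "carry_out", "kwargs": {"moves": [{"hand":-1,"tx":-0.7,"ty":0,"tz":0,"roll":0},{"hand":-1,"tx":-1.5,"ty":0,"tz":0,"roll":0},{"hand":-1,"tx":-2.5,"ty":0,"tz":0,"roll":0},{"hand":-1,"tx":-3.5,"ty":0,"tz":0,"roll":0},{"hand":-1,"tx":-4.5,"ty":0,"tz":0,"roll":0},{"hand":-1,"tx":-5.5,"ty":0,"tz":0,"roll":0},{"hand":-1,"tx":-6.5,"ty":0,"tz":0,"roll":0},{"hand":-1,"tx":-7.5,"ty":0,"tz":0,"roll":0},{"hand":-1,"tx":-8.2,"ty":0,"tz":0,"roll":0},{"hand":-1,"tx":-8.5,"ty":0,"tz":0,"roll":0},{"hand":-1,"tx":-8.5,"ty":0,"tz":0,"roll":0}]}}

```text
time: 27.28
ee_pos: [0.4809, 0.2683, 0.1394]
eef_rot: [1.0, 0.0, 0.0, -0.0]
contact_force: [1.2, -0.1, -2.5]
opening: 0.0152
grasp_force: 28.6
```

>>> {"fn": "carry_out", "kwargs": {"moves": [{"hand":-1,"tx":0,"ty":0,"tz":1,"roll":0},{"hand":-1,"tx":0,"ty":0,"tz":3,"roll":0},{"hand":-1,"tx":0,"ty":0,"tz":6,"roll":0},{"hand":-1,"tx":0,"ty":-1.5,"tz":9,"roll":0},{"hand":-1,"tx":0,"ty":-4.5,"tz":9.5,"roll":0},{"hand":-1,"tx":0,"ty":-8,"tz":9.5,"roll":0},{"hand":-1,"tx":0,"ty":-11.5,"tz":9.5,"roll":0},{"hand":-1,"tx":0,"ty":-15,"tz":9.5,"roll":-0.03},{"hand":-1,"tx":0,"ty":-18.5,"tz":9.5,"roll":-0.06},{"hand":-1,"tx":0,"ty":-22,"tz":9.5,"roll":-0.1},{"hand":-1,"tx":0,"ty":-25.5,"tz":9.5,"roll":-0.1},{"hand":-1,"tx":-0.2,"ty":-29,"tz":9.5,"roll":-0.1}]}}

```text
time: 28.28
ee_pos: [0.4801, -0.0238, 0.2358]
eef_rot: [0.999, -0.05, 0.001, 0.0]
contact_force: [1.0, -0.5, -2.0]
opening: 0.0155
grasp_force: 28.6
```

>>> {"fn": "carry_out", "kwargs": {"moves": [{"hand":-1,"tx":-0.4,"ty":-3.5,"tz":0,"roll":0},{"hand":-1,"tx":-0.6,"ty":-7,"tz":0,"roll":0},{"hand":-1,"tx":-0.6,"ty":-10,"tz":0,"roll":0},{"hand":-1,"tx":-0.6,"ty":-12.5,"tz":0,"roll":0},{"hand":-1,"tx":-0.6,"ty":-12.7,"tz":0,"roll":0},{"hand":-1,"tx":-0.6,"ty":-12.7,"tz":0,"roll":0},{"hand":-1,"tx":-0.6,"ty":-12.7,"tz":0,"roll":0}]}}

```text
time: 28.87
ee_pos: [0.4739, -0.1488, 0.235]
eef_rot: [0.999, -0.05, 0.0, -0.0]
contact_force: [0.0, 0.8, -2.1]
opening: 0.0155
grasp_force: 28.4
```

>>> {"fn": "carry_out", "kwargs": {"moves": [{"hand":-1,"tx":0,"ty":-0.1,"tz":-2,"roll":0},{"hand":-1,"tx":0,"ty":-0.1,"tz":-4,"roll":0},{"hand":-1,"tx":0,"ty":-0.1,"tz":-6,"roll":0},{"hand":-1,"tx":0,"ty":-0.1,"tz":-8,"roll":0},{"hand":-1,"tx":0,"ty":-0.1,"tz":-10,"roll":0},{"hand":-1,"tx":0,"ty":-0.1,"tz":-11.5,"roll":0},{"hand":-1,"tx":0,"ty":-0.1,"tz":-12.5,"roll":0},{"hand":-1,"tx":0,"ty":-0.1,"tz":-13.2,"roll":0},{"hand":-1,"tx":0,"ty":-0.1,"tz":-13.6,"roll":0},{"hand":-1,"tx":0,"ty":-0.1,"tz":-13.7,"roll":0},{"hand":-1,"tx":0,"ty":-0.1,"tz":-13.7,"roll":0},{"hand":-1,"tx":0,"ty":-0.1,"tz":-13.7,"roll":0}]}}

```text
time: 29.87
ee_pos: [0.4743, -0.1501, 0.0985]
eef_rot: [0.999, -0.05, 0.001, 0.0]
contact_force: [-0.1, -0.3, -3.0]
opening: 0.0155
grasp_force: 28.4
```

>>> {"fn": "carry_out", "kwargs": {"moves": [{"hand":-1,"tx":0,"ty":0,"tz":-0.2,"roll":0},{"hand":-1,"tx":0,"ty":0,"tz":-0.4,"roll":0},{"hand":-1,"tx":0,"ty":0,"tz":-0.5,"roll":0},{"hand":-1,"tx":0,"ty":0,"tz":-0.6,"roll":0},{"hand":-1,"tx":0,"ty":0,"tz":-0.7,"roll":0},{"hand":-1,"tx":0,"ty":0,"tz":-0.7,"roll":0}]}}

```text
time: 30.37
ee_pos: [0.4737, -0.1499, 0.0905]
eef_rot: [0.999, -0.05, 0.0, 0.0]
contact_force: [-0.3, 0.0, -2.7]
opening: 0.0152
grasp_force: 28.4
```

>>> {"fn": "carry_out", "kwargs": {"moves": [{"hand":-1,"tx":0,"ty":0,"tz":-0.1,"roll":0},{"hand":-1,"tx":0,"ty":0,"tz":-0.15,"roll":0},{"hand":-1,"tx":0,"ty":0,"tz":-0.2,"roll":0},{"hand":-1,"tx":0,"ty":0,"tz":-0.2,"roll":0}]}}

```text
time: 30.7
ee_pos: [0.4742, -0.1499, 0.0905]
eef_rot: [0.999, -0.05, 0.0, -0.0]
contact_force: [-4.1, 3.0, 9.0]
opening: 0.0155
grasp_force: 29.9
```

>>> {"fn": "carry_out", "kwargs": {"moves": [{"hand":-0.4,"tx":0,"ty":0,"tz":0,"roll":0},{"hand":-0.1,"tx":0,"ty":0,"tz":0,"roll":0},{"hand":-0.1,"tx":0,"ty":0,"tz":0,"roll":0},{"hand":-0.1,"tx":0,"ty":0,"tz":1.5,"roll":0},{"hand":-0.1,"tx":0,"ty":0,"tz":4.5,"roll":0},{"hand":0,"tx":0,"ty":0,"tz":8,"roll":0},{"hand":0,"tx":0,"ty":1,"tz":11,"roll":0},{"hand":0.4,"tx":-2,"ty":3,"tz":13,"roll":0.05},{"hand":0.4,"tx":-5,"ty":3,"tz":14,"roll":0.1},{"hand":0.4,"tx":-8,"ty":3,"tz":14,"roll":0.1},{"hand":0.4,"tx":-8,"ty":3,"tz":14,"roll":0.1}]}}

```text
time: 31.62
ee_pos: [0.391, -0.1195, 0.2289]
eef_rot: [1.0, -0.0, 0.0, 0.001]
contact_force: [0.7, -0.4, -0.4]
opening: 0.0597
grasp_force: 0.0
```

```bash
python3 - <<'E'
from h import *
a=snap('scene','s8.png')
cv2.imwrite('pics/c8.png',cv2.resize(a['pixels'][100:270,170:410],(800,567),interpolation=cv2.INTER_CUBIC)[:,:,::-1])
E
```

```text
(no output)
```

View pics/c8.png

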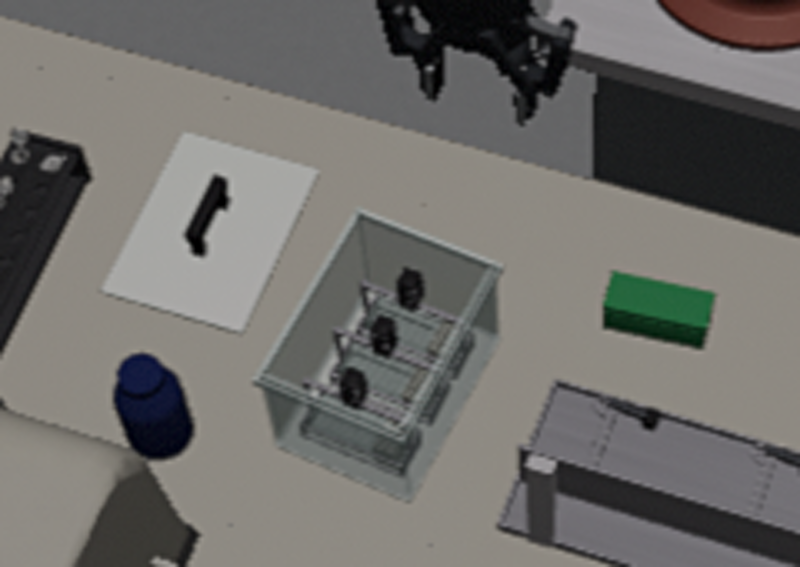

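All three racks stand upright in the dish, with grips at (352,387), (384,335) and (410,288). The lid is unmoved, with corners at (184,133), (319,172), (243,332) and (103,291). Fetching the lid.

>>> {"fn": "carry_out", "kwargs": {"newtons": 40, "moves": [{"hand":0.3,"tx":0.5,"ty":-3,"tz":0,"roll":0},{"hand":0.3,"tx":1,"ty":-6.5,"tz":0,"roll":0},{"hand":0.3,"tx":1.5,"ty":-10,"tz":0,"roll":0},{"hand":0.3,"tx":2,"ty":-13.5,"tz":0,"roll":0},{"hand":0.3,"tx":2.5,"ty":-17,"tz":0,"roll":0},{"hand":0.3,"tx":3.3,"ty":-20,"tz":-2,"roll":0},{"hand":0.3,"tx":3.9,"ty":-22,"tz":-5,"roll":0},{"hand":0.3,"tx":3.9,"ty":-22.6,"tz":-8.5,"roll":0},{"hand":0.3,"tx":3.9,"ty":-22.6,"tz":-12,"roll":0},{"hand":0.3,"tx":3.9,"ty":-22.6,"tz":-13,"roll":0},{"hand":0.3,"tx":3.9,"ty":-22.6,"tz":-13,"roll":0}]}}

```text
time: 32.58
ee_pos: [0.4308, -0.3437, 0.0935]
eef_rot: [1.0, -0.0, -0.003, -0.003]
contact_force: [0.2, -0.3, 0.1]
opening: 0.0556
grasp_force: 0.0
```

>>> {"fn": "carry_out", "kwargs": {"moves": [{"hand":0.3,"tx":0,"ty":-0.1,"tz":-2.5,"roll":0},{"hand":0.3,"tx":0,"ty":-0.1,"tz":-4.5,"roll":0},{"hand":0.3,"tx":0,"ty":-0.1,"tz":-5.8,"roll":0},{"hand":0.3,"tx":0,"ty":-0.1,"tz":-6.4,"roll":0},{"hand":0.3,"tx":0,"ty":-0.1,"tz":-6.4,"roll":0},{"hand":0.3,"tx":0,"ty":-0.1,"tz":-6.4,"roll":0}]}}

```text
time: 33.08
ee_pos: [0.4334, -0.3474, 0.0357]
eef_rot: [1.0, 0.0, 0.001, 0.001]
contact_force: [0.5, -0.2, -0.9]
opening: 0.0559
grasp_force: 0.0
```

>>> {"fn": "carry_out", "kwargs": {"newtons": 40, "moves": [{"hand":0.3,"tx":-0.3,"ty":0.2,"tz":-0.2,"roll":0},{"hand":0,"tx":-0.3,"ty":0.2,"tz":-0.2,"roll":0},{"hand":-0.5,"tx":-0.3,"ty":0.2,"tz":-0.2,"roll":0},{"hand":-1,"tx":-0.3,"ty":0.2,"tz":-0.2,"roll":0},{"hand":-1,"tx":-0.3,"ty":0.2,"tz":-0.2,"roll":0},{"hand":-1,"tx":-0.3,"ty":0.2,"tz":-0.2,"roll":0},{"hand":-1,"tx":-0.3,"ty":0.2,"tz":-0.2,"roll":0}]}}

```text
time: 33.67
ee_pos: [0.43, -0.3453, 0.0331]
eef_rot: [1.0, -0.0, 0.0, 0.0]
contact_force: [-0.6, -0.8, 3.1]
opening: 0.0133
grasp_force: 41.2
```

>>> {"fn": "carry_out", "kwargs": {"moves": [{"hand":-1,"tx":0,"ty":0,"tz":1,"roll":0},{"hand":-1,"tx":0,"ty":0,"tz":3,"roll":0},{"hand":-1,"tx":0,"ty":0,"tz":6,"roll":0},{"hand":-1,"tx":0,"ty":0,"tz":9.5,"roll":0},{"hand":-1,"tx":0,"ty":0,"tz":13,"roll":0},{"hand":-1,"tx":1,"ty":2,"tz":16,"roll":0},{"hand":-1,"tx":2.5,"ty":5,"tz":16.5,"roll":-0.03},{"hand":-1,"tx":4,"ty":8,"tz":16.5,"roll":-0.06},{"hand":-1,"tx":5.5,"ty":11,"tz":16.5,"roll":-0.1},{"hand":-1,"tx":7,"ty":14,"tz":16.5,"roll":-0.1},{"hand":-1,"tx":8.5,"ty":17,"tz":16.5,"roll":-0.1},{"hand":-1,"tx":9.2,"ty":19,"tz":16.5,"roll":-0.1}]}}

```text
time: 34.67
ee_pos: [0.5221, -0.1519, 0.1971]
eef_rot: [0.999, -0.049, -0.0, -0.001]
contact_force: [0.2, -0.1, -1.4]
opening: 0.0129
grasp_force: 40.4
```

>>> {"fn": "carry_out", "kwargs": {"moves": [{"hand":-1,"tx":0,"ty":0,"tz":0,"roll":0},{"hand":-1,"tx":0,"ty":0,"tz":0,"roll":0},{"hand":-1,"tx":0,"ty":0,"tz":0,"roll":0}]}}

```text
time: 34.92
ee_pos: [0.5211, -0.155, 0.1971]
eef_rot: [0.999, -0.05, -0.0, 0.0]
contact_force: [0.3, -0.3, -1.9]
opening: 0.013
grasp_force: 40.4
```

>>> {"fn": "carry_out", "kwargs": {"moves": [{"hand":-1,"tx":0.1,"ty":0,"tz":-1.5,"roll":0},{"hand":-1,"tx":0.1,"ty":0,"tz":-3,"roll":0},{"hand":-1,"tx":0.1,"ty":0,"tz":-4,"roll":0},{"hand":-1,"tx":0.1,"ty":0,"tz":-4.6,"roll":0},{"hand":-1,"tx":0.1,"ty":0,"tz":-4.8,"roll":0},{"hand":-1,"tx":0.1,"ty":0,"tz":-4.9,"roll":0},{"hand":-1,"tx":0.1,"ty":0,"tz":-4.9,"roll":0},{"hand":-1,"tx":0.1,"ty":0,"tz":-4.9,"roll":0}]}}

```text
time: 35.58
ee_pos: [0.5231, -0.1552, 0.1493]
eef_rot: [0.999, -0.05, 0.001, 0.0]
contact_force: [-0.3, -0.3, -1.3]
opening: 0.0131
grasp_force: 40.4
```

```bash
python3 - <<'E'
from h import *
a=snap('scene','s9.png')
cv2.imwrite('pics/c9.png',cv2.resize(a['pixels'][140:270,220:360],(640,594),interpolation=cv2.INTER_CUBIC)[:,:,::-1])
E
```

```text
(no output)
```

View pics/c9.png

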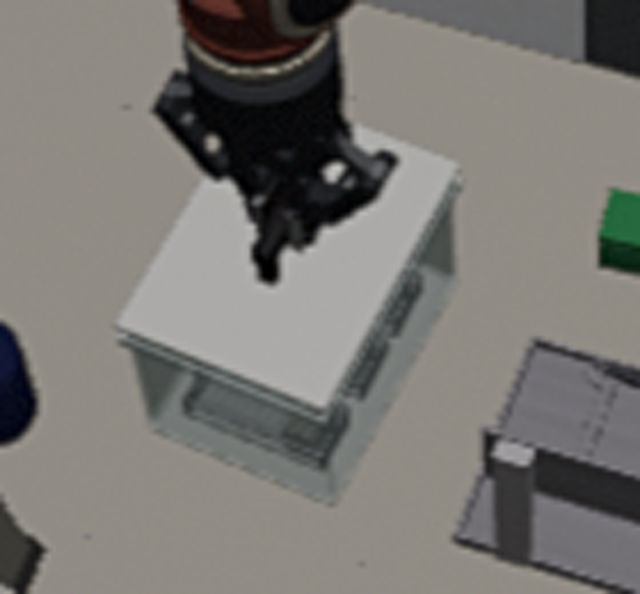

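The lid is centred just above the dish, with near corners at (120,325) and (325,415) lying over the dish corners. Lowering it gently.

>>> {"fn": "carry_out", "kwargs": {"moves": [{"hand":-1,"tx":0,"ty":0,"tz":-0.15,"roll":0},{"hand":-1,"tx":0,"ty":0,"tz":-0.3,"roll":0},{"hand":-1,"tx":0,"ty":0,"tz":-0.45,"roll":0},{"hand":-1,"tx":0,"ty":0,"tz":-0.55,"roll":0},{"hand":-1,"tx":0,"ty":0,"tz":-0.6,"roll":0},{"hand":-1,"tx":0,"ty":0,"tz":-0.6,"roll":0},{"hand":-1,"tx":0,"ty":0,"tz":-0.6,"roll":0}]}}

```text
time: 36.22
ee_pos: [0.5226, -0.1548, 0.1424]
eef_rot: [0.999, -0.05, -0.0, -0.0]
contact_force: [-0.1, 0.7, -1.6]
opening: 0.0129
grasp_force: 40.4
```

>>> {"fn": "carry_out", "kwargs": {"moves": [{"hand":-1,"tx":0,"ty":0,"tz":-0.05,"roll":0},{"hand":-1,"tx":0,"ty":0,"tz":-0.1,"roll":0},{"hand":-1,"tx":0,"ty":0,"tz":-0.15,"roll":0},{"hand":-1,"tx":0,"ty":0,"tz":-0.15,"roll":0}]}}

```text
time: 36.55
ee_pos: [0.5227, -0.1549, 0.1421]
eef_rot: [0.999, -0.05, -0.0, 0.0]
contact_force: [-3.3, 2.0, 4.7]
opening: 0.0131
grasp_force: 41.4
```

>>> {"fn": "carry_out", "kwargs": {"moves": [{"hand":-0.3,"tx":0,"ty":0,"tz":0,"roll":0},{"hand":0.2,"tx":0,"ty":0,"tz":0,"roll":0},{"hand":0.2,"tx":0,"ty":0,"tz":0,"roll":0},{"hand":0.2,"tx":0,"ty":0,"tz":0.5,"roll":0},{"hand":0.2,"tx":0,"ty":0,"tz":3,"roll":0},{"hand":0.2,"tx":0,"ty":0,"tz":6,"roll":0},{"hand":0.2,"tx":-3,"ty":0,"tz":9,"roll":0},{"hand":0.2,"tx":-7,"ty":0,"tz":11,"roll":0},{"hand":0.2,"tx":-11,"ty":0,"tz":11,"roll":0},{"hand":0.2,"tx":-12,"ty":0,"tz":11,"roll":0},{"hand":0.2,"tx":-12,"ty":0,"tz":11,"roll":0}]}}

```text
time: 37.47
ee_pos: [0.4011, -0.155, 0.252]
eef_rot: [0.999, -0.051, 0.001, 0.001]
contact_force: [-0.5, 0.1, -0.2]
opening: 0.051
grasp_force: 0.0
```

```bash
python3 - <<'E'
from h import *
a=snap('scene','s10.png')
cv2.imwrite('pics/c10.png',cv2.resize(a['pixels'][140:270,220:360],(640,594),interpolation=cv2.INTER_CUBIC)[:,:,::-1])
E
```

```text
(no output)
```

View pics/c10.png

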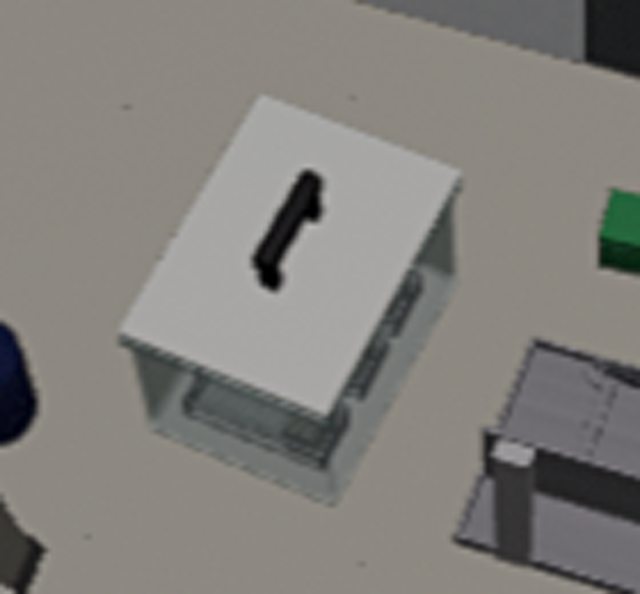

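The lid sits flat and located on the dish, with corners at (262,97), (460,178), (328,412) and (122,335). The racks show inside and the arm is clear.

```bash
python3 -c "
from bench import *
print(job_done())"
```

```text
the job is handed in; nothing more can be done
None
```

I handed the job in at about 37 s of the 200 s allowed: all three racks stand upright side by side in the dish, the cover is back on flat and located, and the arm is clear. The hand-in call gave no verdict.

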